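# Switch the green lamp test supply on at its tab-lock selector

### The job

Switch on the green lamp test supply: pinch the two orange release tabs of the selector on its top together, turn the selector clockwise until its white pointer stands at the white dot, and let go so that both tabs spring out again and lock it there. Leave the selector of the grey supply alone.

Things in the scene. Friction and masses are not known exactly. Their poses are not given: they have to be found in the camera images.
- green: Green lamp test supply: fixed green steel box, 220 (x) x 180 (y) x 70 mm high, origin under its centre. Its selector stands on the top, 35 mm from the centre towards -x (the robot's side); a white lamp socket, 49 mm wide and 8 mm high, lies at +78 mm with a pilot lens (12 mm wide, 5 mm high) on either side; the rest of the top is clear.
- green_grip (a point): Where to pinch: on the selector's upright axis, 30 mm above the green box's top (100 mm above the table), near mid-height of the tabs. The selector has a black round core 40 mm across, its top 48 mm above the box, with a white pointer line from its centre to its rim and down its side. The frame turns with it: x along the pointer, y from tab to tab (close the fingers along y), z up.
- green_knob (a joint): Angle (rad) of the green supply's selector, growing clockwise seen from above. About 0: pointer at the red dot (off); 1.05: at the white dot (on); hard stop at 1.23. Locked (4 degrees of play) unless both tabs are in, then it turns easily (0.06 N m). Between the dots the lock ring keeps the tabs in; within 10 degrees of the white dot they can spring out.
- green_tab_left (a joint): Inward travel (m) of the upright orange tab on the selector's +y side: 0 out, 0.006 fully in (hard stop), unlocked from 0.004; spring 3 N at first, 7 N at the stop. Tabs are 20 mm wide, 5 mm thick, 11 to 45 mm above the box top, 64 mm apart over their outer faces, 52 mm when both are in. An aluminium lock ring 68 mm across and 8 mm high lies below: keep fingertips above it.
- green_tab_right (a joint): The same for the orange tab on the selector's -y side. The two tabs move independently; both must be in for the selector to turn.
- grey_knob (a joint): Angle (rad) of the same kind of selector on the grey supply, an equal box painted grey that stands at the other place, left or right. It must stay at its red dot (about 0).

How it is judged:
By the outcome, as a careful person would: the job done as asked, in the order asked, and still so for the second after the job is handed in, with the robot touching nothing.
It also fails if it takes over 30 s, if anything falls off the work surface, if the arm or the gripper's body presses on something with over 40 N, if the wrist force passes 120 N, or if a joint passes its speed limit or range.

### The arm

A 6-joint arm with a two-finger parallel gripper is mounted at the origin on the work surface. World frame = base frame: x ahead of the robot, y to its left, z up, the work surface at z = 0. Lengths are in m, angles in rad, forces in N, time in s.
With the tool pointing down it reaches from about 0.3 to 0.775 m from the base axis. Payload 14.6 kg.
Tool frame: the origin (TCP) lies on the centre line of the jaws, within the pads' length; the fingertips stand ctrl.tcp_to_tips ahead of it and the grasp point (between the pads) lies 2 mm behind it (ctrl.tcp_to_tips is the distance from the TCP to the fingertips, in m); z points along the fingers, y is the line along which they close (so a half turn about z gives the same grasp; the last joint's range is limited). The gripper opens to 94 mm and grips with 3 to 60 N. Pads are 16 mm wide; open, the fingers measure 119 mm over their backs; the gripper's body (75 mm by 177 mm) begins 78 mm behind the grasp point.
Start: joints at [-1.188, 0.3, 1.521, -0, 1.321, -0.067], TCP at [0.239, -0.495, 0.222] pointing down, gripper open.
Joint ranges: [-3.03, 3.03], [-0.79, 2.21], [0.23, 2.52], [-1.04, 4.18], [0, 3.07], [-2.55, 2.55]. Speed limits (rad/s): [2.22, 2.22, 2.57, 3.14, 3.14, 3.14].

### API

Orientations are given as [roll, pitch, yaw] about the fixed x, y, z axes, in that order (R = Rz(yaw) Ry(pitch) Rx(roll)).
In Python, from station import telemetry, viewer, hand_in, ctrl gives the robot as it stands.
- The arm moves only by the tool step_arm, never from a script. Its argument "plan" is a list of rows, each an object of numbers: "dx", "dy", "dz": the shift along the tool's x, y, z scaled (see below); "rx", "ry", "rz": the turn, a rotation vector about the tool's x, y, z scaled (see below); "claw": the closure, from 0 (fully open) to 1 (shut). In form: [{"dx": .., "dy": .., "dz": .., "rx": .., "ry": .., "rz": .., "claw": ..}, ...]. A call has 1 to 10 rows; each row shifts and turns the commanded pose from where the row before left it, along the tool's axes as they then stand; what a row does not reach is not made up. The controller multiplies each number of a shift by 0.1 m and each number of a turn by 90 degrees. A row lasts 1/10 s, in which the tool goes at most 50 mm and 8.59 degrees, less where a joint would pass 70% of its speed; a pose out of reach is approached as far as the arm can. A call with a number of a shift or a turn outside -1 to 1 is refused whole. A call with a gripper value outside its range is refused whole. The fingers move at their own pace and stop on an object; "grip_force" is the grip in N (left out, the last holds). Time passes only in rows, so rows that do not move let the fingers close. It gives the time, the measured TCP pose, the force, the opening and the grip force at its end, in the units of the state.
- telemetry.get_obs(): the state, without advancing time (a new reading comes with each control period).
- viewer.camera(name): name is "scene" or "top" or "wrist"; returns a dict with "img" (480x640x3 uint8, red, green, blue), "z_map" (480x640 float32, m along the optical axis (not along the pixel's ray), 0 where there is no reading), "fx", "fy", "cx", "cy" (pixels), "dist" ([k1, k2, p1, p2, k3] as OpenCV has them; the pictures are not rectified), "R" (3x3) and "t" (3): a world point X has camera coordinates R X + t; the wrist camera has in their place "tool_from_camera" (4x4, takes a point from camera to tool coordinates, whose origin is the TCP and whose axes are the flange's). Camera axes: x right, y down, z forward; pixel columns grow to the right and rows downward; lengths in m; the calibration is good to about 2 mm. A picture is of the moment at which its call begins: read the wrist's pose just before it.
- hand_in(): hands the job in; it is judged then, once.
Trained networks look in a picture, given as the dict that the camera call returned (one of the last four; its "shot" number tells which), for a name from the list of things; names that differ only in an ending like _2 or _b are one class to them, and where a whole thing is asked for, a point or a joint stands for the part that bears it (a point fixed in the world has none). Each returns a list of dicts, best first, with "score" (0 to 1); they miss things now and then, are a little off and sometimes report something else, mostly with a low value. They report only what shows in the picture. A call takes as long as a camera call.
- viewer.recognise(target, picture): "rect" ([left, top, right, bottom] in pixels, round what is visible of it).
The state is a dict: "time_s": time; "qpos": joint angles; "joint_vel": joint speeds; "tau": joint torques, N m; "ee_pos": TCP position; "eef_rot": TCP orientation; "force": force on the tool from outside, world axes, zero at the start; "moment": the same for the moment, N m; "grip_width": finger opening in m; "grip_force": force on a finger pad.
Only numpy, scipy, OpenCV 4.12 (cv2) and the standard library are available. Lean on these libraries where they do the work, as an engineer would, in place of code of your own. Each camera call takes 0.05 s, during which the arm holds its last target. There are 200 camera calls.

## Working session

There is one attempt and no reset: what is moved stays moved. The work goes in short steps, Python scripts to look and compute and a tool call to move; the robot and the scene stay as the last step left them, time stands still between calls to the robot, and variables do not carry over. Pictures are saved under pics/ and viewed, at most 10 in all, crops included, and the job is handed in when it is done.

Besides the shell and the picture viewer there is one more tool, called after "Call:" as a command line: name --argument value ..., lists and objects as JSON in quotes. step_arm: Moves the arm, as the interface text tells. Shifts and turns lie within -1 to 1; 1 stands for 0.1 m of shift or 90 degrees of turn. Its arguments: {"type":"object","properties":{"plan":{"type":"array"},"grip_force":{"type":"number"}},"required":["plan"]}

```bash
mkdir -p pics
python3 - <<'E'
from station import telemetry, viewer, ctrl
import cv2, numpy as np
o=telemetry.get_obs(); print(o); print(ctrl.tcp_to_tips)
for n in ["top","scene"]:
    p=viewer.camera(n); cv2.imwrite(f"pics/{n}0.png",p["img"][:,:,::-1]); np.savez(f"{n}0.npz",**{k:np.array(v) for k,v in p.items()})
    for t in ["green","green_knob","green_grip"]:
        print(n,t,viewer.recognise(t,p)[:2])
    print({k:v for k,v in p.items() if k not in("img","z_map")})
E
```

```text
{'time_s': 0.0, 'qpos': array([-1.18761022e+00,  3.00450879e-01,  1.52162313e+00, -1.15666494e-05,
        1.32072976e+00, -6.65955446e-02]), 'joint_vel': array([ 0.00071884, -0.00080952,  0.00139053,  0.00125457, -0.00066934,
       -0.00019946]), 'tau': array([ 3.03469724e-04, -5.31807554e+01, -3.52737808e+01,  7.08454801e-02,
        2.44062074e-02, -9.88723309e-05]), 'ee_pos': array([ 0.2390194 , -0.49505027,  0.22187964]), 'eef_rot': array([-3.14038347e+00, -6.94168617e-05,  4.49784479e-01]), 'force': array([ 1.26078346,  0.07469487, -0.71940195]), 'moment': array([ 0.03118269, -0.0080352 ,  0.01242755]), 'grip_force': 0.0, 'grip_width': 0.09396424164629515}
0.017
top green [{'rect': [136.7, 139.3, 249.4, 267.1], 'score': 0.68}]
top green_knob [{'rect': [161.7, 199.6, 212.1, 225.9], 'score': 0.58}]
top green_grip [{'rect': [168.6, 202.3, 210.0, 229.7], 'score': 0.86}, {'rect': [455.5, 230.4, 501.2, 258.9], 'score': 0.72}]
{'fx': 450.73965763645896, 'fy': 450.73965763645896, 'cx': 319.22402702126163, 'cy': 231.68600062143, 'dist': array([0.01283067, 0.        , 0.        , 0.    
[... 175 characters left out ...]
253896e-02, -9.77375832e-01]]), 't': array([-0.06898954,  0.57326331,  0.71043794]), 'shot': 1}
scene green [{'rect': [330.4, 253.5, 515.9, 449.0], 'score': 0.62}]
scene green_knob [{'rect': [412.7, 285.2, 465.4, 327.0], 'score': 0.67}]
scene green_grip [{'rect': [415.5, 286.9, 465.1, 327.0], 'score': 0.95}]
{'fx': 589.2212122506772, 'fy': 589.2212122506772, 'cx': 313.51865378437, 'cy': 233.9163970130825, 'dist': array([0.03568351, 0.        , 0.        , 0.        , 0.        ]), 'R': array([[-0.59136121,  0.80640469, -0.00184544],
       [ 0.67333873,  0.49251801, -0.55139909],
       [-0.4437419 , -0.32731864, -0.83423956]]), 't': array([ 0.34511338, -0.33840447,  1.21076607]), 'shot': 2}
```

View pics/top0.png

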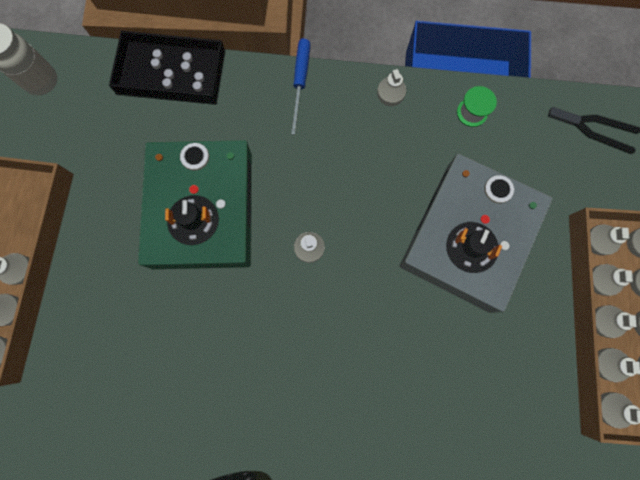

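The top view shows the green box at left, with its selector at about (187,214), tabs at (168,214) and (205,213), red dot at (194,189) and white dot at (221,204). The grey box is at right and far away.

```bash
cat > h.py <<'E'
import numpy as np, cv2
def world(p,mask,T=None):
    """world points of masked pixels"""
    v,u=np.nonzero(mask&(p["z_map"]>0)); z=p["z_map"][v,u]
    K=np.array([[p["fx"],0,p["cx"]],[0,p["fy"],p["cy"]],[0,0,1.]])
    n=cv2.undistortPoints(np.c_[u,v].astype(float).reshape(-1,1,2),K,p["dist"])[:,0]
    X=np.c_[n*z[:,None],z]
    if T is None: return (X-p["t"])@p["R"]
    return X@T[:3,:3].T+T[:3,3]
E
python3 - <<'E'
from h import *
p=np.load("top0.npz"); p={k:p[k] for k in p}
hsv=cv2.cvtColor(p["img"],cv2.COLOR_RGB2HSV); H,S,V=[hsv[...,i].astype(int) for i in range(3)]
roi=np.zeros(H.shape,bool); roi[130:280,130:255]=1
X=world(p,roi); zm=np.zeros(H.shape)
full=np.zeros(H.shape+(3,)); v,u=np.nonzero(roi&(p["z_map"]>0)); full[v,u]=X
top=roi&(full[...,2]>.06)&(full[...,2]<.13)
r=cv2.minAreaRect(full[top][:,:2].astype(np.float32)*1000); print("box",r, np.median(full[top][:,2]))
for n,m in dict(orange=(H>8)&(H<22)&(S>150)&(V>100)&top, red=((H<6)|(H>174))&(S>150)&(V>100)&top, white=(S<50)&(V>150)&top).items():
    k,l,st,c=cv2.connectedComponentsWithStats(m.astype(np.uint8))
    for i in range(1,k):
        if st[i,4]>5: print(n,c[i].round(1),st[i,4],full[l==i].mean(0).round(4))
E
```

```text
box ((608.9737548828125, 211.36215209960938), (220.45001220703125, 181.16641235351562), 7.207833290100098) 0.07006963777027998
orange [158.6 156.7] 29 [0.6781 0.2828 0.0748]
orange [203.4 212.8] 53 [0.5798 0.1811 0.1038]
orange [166.9 214.6] 38 [0.5685 0.2357 0.1141]
red [193.5 188.7] 56 [0.6277 0.214  0.0719]
white [193.7 155.9] 274 [0.6852 0.2215 0.0771]
white [184.4 206.7] 49 [0.5832 0.2084 0.1188]
white [190.7 200.4] 7 [0.6051 0.2134 0.0779]
white [220.1 203.4] 57 [0.6067 0.1646 0.072 ]
white [207.1 226.9] 17 [0.5623 0.1785 0.0781]
white [192.  236.5] 10 [0.5435 0.2011 0.0777]
```

Call:
step_arm --plan '[{"dx": 0.38,"dy": -0.304,"dz": -0.1},{"dx": 0.38,"dy": -0.304,"dz": -0.1},{"dx": 0.38,"dy": -0.304,"dz": -0.1},{"dx": 0.38,"dy": -0.304},{"dx": 0.38,"dy": -0.304},{"dx": 0.38,"dy": -0.304},{"dx": 0.38,"dy": -0.304},{"dx": 0.38,"dy": -0.304}]'

```text
$.plan[0]: bad value
```

Call:
step_arm --plan '[{"dx": 0.38,"dy": -0.304},{"dx": 0.38,"dy": -0.304},{"dx": 0.38,"dy": -0.304},{"dx": 0.38,"dy": -0.304},{"dx": 0.38,"dy": -0.304},{"dx": 0.38,"dy": -0.304},{"dx": 0.38,"dy": -0.304},{"dx": 0.38,"dy": -0.304}]'

```text
$.plan[0]: bad value
```

Call:
step_arm --plan '[{"rz": -0.095},{"rz": -0.095},{"rz": -0.095},{"rz": -0.095},{"rz": -0.095},{"rz": -0.095},{"rz": -0.095},{"rz": -0.095},{"rz": -0.095},{"rz": -0.095}]'

```text
$.plan[0]: bad value
```

Call:
step_arm --plan '[{"rz": -0.095},{"rz": -0.095},{"rz": -0.095},{"rz": -0.095},{"rz": -0.095},{"rz": -0.095},{"rz": -0.095},{"rz": -0.095},{"rz": -0.095},{}]'

```text
$.plan[0]: bad value
```

Every key is probably required.

Call:
step_arm --plan '[{"dx": 0.38,"dy": -0.304,"dz": -0.1,"rx": 0,"ry": 0,"rz": 0,"claw": 0},{"dx": 0.38,"dy": -0.304,"dz": -0.1,"rx": 0,"ry": 0,"rz": 0,"claw": 0},{"dx": 0.38,"dy": -0.304,"dz": -0.1,"rx": 0,"ry": 0,"rz": 0,"claw": 0},{"dx": 0.38,"dy": -0.304,"dz": 0,"rx": 0,"ry": 0,"rz": 0,"claw": 0},{"dx": 0.38,"dy": -0.304,"dz": 0,"rx": 0,"ry": 0,"rz": 0,"claw": 0},{"dx": 0.38,"dy": -0.304,"dz": 0,"rx": 0,"ry": 0,"rz": 0,"claw": 0},{"dx": 0.38,"dy": -0.304,"dz": 0,"rx": 0,"ry": 0,"rz": 0,"claw": 0},{"dx": 0.38,"dy": -0.304,"dz": 0,"rx": 0,"ry": 0,"rz": 0,"claw": 0}]'

```text
time_s: 1.2
ee_pos: [0.4076, -0.1422, 0.2528]
eef_rot: [3.141, -0.0, 0.45]
force: [0.4, -1.5, -0.8]
grip_width: 0.0941
grip_force: 0.0
```

Call:
step_arm --plan '[{"dx": 0.38,"dy": -0.304,"dz": 0,"rx": 0,"ry": 0,"rz": 0,"claw": 0},{"dx": 0.38,"dy": -0.304,"dz": 0,"rx": 0,"ry": 0,"rz": 0,"claw": 0},{"dx": 0.38,"dy": -0.304,"dz": 0,"rx": 0,"ry": 0,"rz": 0,"claw": 0},{"dx": 0.38,"dy": -0.304,"dz": 0,"rx": 0,"ry": 0,"rz": 0,"claw": 0},{"dx": 0.38,"dy": -0.304,"dz": 0,"rx": 0,"ry": 0,"rz": 0,"claw": 0},{"dx": 0.38,"dy": -0.304,"dz": 0,"rx": 0,"ry": 0,"rz": 0,"claw": 0},{"dx": 0.38,"dy": -0.304,"dz": 0,"rx": 0,"ry": 0,"rz": 0,"claw": 0},{"dx": 0.38,"dy": -0.304,"dz": 0,"rx": 0,"ry": 0,"rz": 0,"claw": 0}]'

```text
time_s: 2.0
ee_pos: [0.5757, 0.2091, 0.2524]
eef_rot: [3.141, -0.0, 0.45]
force: [0.5, -1.6, 0.5]
grip_width: 0.0941
grip_force: 0.0
```

Call:
step_arm --plan '[{"dx": 0,"dy": 0,"dz": 0,"rx": 0,"ry": 0,"rz": -0.095,"claw": 0},{"dx": 0,"dy": 0,"dz": 0,"rx": 0,"ry": 0,"rz": -0.095,"claw": 0},{"dx": 0,"dy": 0,"dz": 0,"rx": 0,"ry": 0,"rz": -0.095,"claw": 0},{"dx": 0,"dy": 0,"dz": 0,"rx": 0,"ry": 0,"rz": -0.095,"claw": 0},{"dx": 0,"dy": 0,"dz": 0,"rx": 0,"ry": 0,"rz": -0.095,"claw": 0},{"dx": 0,"dy": 0,"dz": 0,"rx": 0,"ry": 0,"rz": -0.095,"claw": 0},{"dx": 0,"dy": 0,"dz": 0,"rx": 0,"ry": 0,"rz": -0.095,"claw": 0},{"dx": 0,"dy": 0,"dz": 0,"rx": 0,"ry": 0,"rz": -0.095,"claw": 0},{"dx": 0,"dy": 0,"dz": 0,"rx": 0,"ry": 0,"rz": -0.095,"claw": 0},{"dx": 0,"dy": 0,"dz": 0,"rx": 0,"ry": 0,"rz": -0.095,"claw": 0}]'

```text
time_s: 3.0
ee_pos: [0.5751, 0.2071, 0.2524]
eef_rot: [-3.141, -0.0, 1.948]
force: [-0.7, -0.2, 1.0]
grip_width: 0.0939
grip_force: 0.0
```

Call:
step_arm --plan '[{"dx": 0,"dy": 0,"dz": 0,"rx": 0,"ry": 0,"rz": -0.095,"claw": 0},{"dx": 0,"dy": 0,"dz": 0,"rx": 0,"ry": 0,"rz": -0.095,"claw": 0},{"dx": 0,"dy": 0,"dz": 0,"rx": 0,"ry": 0,"rz": -0.095,"claw": 0},{"dx": 0,"dy": 0,"dz": 0,"rx": 0,"ry": 0,"rz": -0.095,"claw": 0},{"dx": 0,"dy": 0,"dz": 0,"rx": 0,"ry": 0,"rz": -0.095,"claw": 0},{"dx": 0,"dy": 0,"dz": 0,"rx": 0,"ry": 0,"rz": -0.095,"claw": 0},{"dx": 0,"dy": 0,"dz": 0,"rx": 0,"ry": 0,"rz": -0.095,"claw": 0},{"dx": 0,"dy": 0,"dz": 0,"rx": 0,"ry": 0,"rz": -0.095,"claw": 0},{"dx": 0,"dy": 0,"dz": 0,"rx": 0,"ry": 0,"rz": -0.09,"claw": 0},{"dx": 0,"dy": 0,"dz": 0,"rx": 0,"ry": 0,"rz": 0,"claw": 0}]'

```text
time_s: 4.0
ee_pos: [0.5751, 0.2071, 0.2524]
eef_rot: [-3.142, -0.0, -3.004]
force: [-0.9, 0.6, 0.3]
grip_width: 0.0942
grip_force: 0.0
```

```bash
cat > w.py <<'E'
from h import *
import sys
from station import telemetry, viewer
from scipy.spatial.transform import Rotation as Ro
name=sys.argv[1]
o=telemetry.get_obs(); p=viewer.camera("wrist"); cv2.imwrite(f"pics/{name}.png",p["img"][:,:,::-1])
print(o["time_s"],o["qpos"].round(3),o["ee_pos"],o["eef_rot"]); 
T=np.eye(4); T[:3,:3]=Ro.from_euler("xyz",o["eef_rot"]).as_matrix(); T[:3,3]=o["ee_pos"]; T=T@p["tool_from_camera"]
print(p["tool_from_camera"].round(3).tolist())
hsv=cv2.cvtColor(p["img"],cv2.COLOR_RGB2HSV); H,S,V=[hsv[...,i].astype(int) for i in range(3)]
ok=p["z_map"]>0; full=np.zeros(H.shape+(3,)); full[ok]=world(p,ok,T); top=(full[...,2]>.065)&(full[...,2]<.13)
for n,m in dict(orange=(H>8)&(H<22)&(S>150)&(V>80)&top, red=((H<6)|(H>174))&(S>150)&(V>80)&top, white=(S<50)&(V>140)&top, core=(full[...,2]>.112)&top&(V<90)).items():
    k,l,st,c=cv2.connectedComponentsWithStats(m.astype(np.uint8))
    for i in range(1,k):
        if st[i,4]>60: q=full[l==i]; print(n,c[i].round(1),st[i,4],np.median(q,0).round(4),q.mean(0).round(4),(q.min(0).round(4),q.max(0).round(4)) if n in("orange","core") else "")
E
python3 w.py w1
```

```text
4.0 [ 0.286  0.419  1.291 -0.     1.432 -1.423] [0.57514811 0.2070712  0.25236315] [-3.14155514e+00 -1.67103299e-04 -3.00360212e+00]
[[0.0, -0.972, -0.235, 0.069], [1.0, 0.0, -0.0, 0.001], [0.0, -0.235, 0.972, -0.161], [0.0, 0.0, 0.0, 1.0]]
orange [286.6 224.4] 369 [0.5766 0.1801 0.1068] [0.5775 0.1802 0.1001] (array([0.5678, 0.171 , 0.0682]), array([0.6001, 0.1891, 0.116 ]))
orange [355.5 223.3] 326 [0.5681 0.2348 0.1113] [0.5684 0.2345 0.1034] (array([0.5591, 0.2237, 0.069 ]), array([0.5897, 0.2456, 0.1169]))
orange [385.1 336.4] 107 [0.6774 0.2827 0.0737] [0.6775 0.2827 0.0737] (array([0.6721, 0.2776, 0.0718]), array([0.6833, 0.2879, 0.0753]))
red [320.2 275.8] 190 [0.6272 0.2143 0.071 ] [0.6273 0.2143 0.071 ] 
white [ 95.1 168. ] 278 [0.5575 0.0089 0.0708] [0.5575 0.0087 0.0705] 
white [318.1 182.6] 100 [0.5433 0.2009 0.0763] [0.5434 0.2009 0.0755] 
white [289.5 200.9] 150 [0.562  0.1789 0.0766] [0.5622 0.1788 0.0759] 
white [321.7 242.7] 314 [0.5844 0.2095 0.1176] [0.5857 0.2099 0.1126] 
white [350.4 238.2] 105 [0.5878 0.2355 0.0766] [0.5875 0.2354 0.0759] 
white [268.2 246.6] 279 [0.6066 0.1645 0.0707] [0.6066 0.1645 0.0705] 
white [319.7 329.7] 921 [0.6755 0.2195 0.0766] [0.6779 0.2208 0.0761] 
core [321.2 225.9] 1693 [0.5706 0.2063 0.1166] [0.5714 0.2074 0.1166] (array([0.5538, 0.1886, 0.112 ]), array([0.5929, 0.2275, 0.1186]))
```

View pics/w1.png

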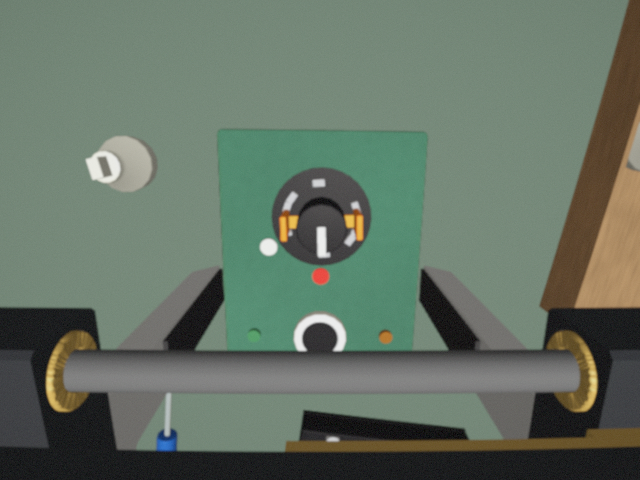

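The wrist view shows the tabs at (284,226) and (358,224), the pointer towards the red dot (320,276), and the white dot at (268,246). The tool is aligned to about 1 mm, so I'll correct slightly and go down.

Call:
step_arm --plan '[{"dx": 0.014,"dy": 0.004,"dz": 0.4,"rx": 0,"ry": 0,"rz": 0,"claw": 0},{"dx": 0,"dy": 0,"dz": 0.4,"rx": 0,"ry": 0,"rz": 0,"claw": 0},{"dx": 0,"dy": 0,"dz": 0.4,"rx": 0,"ry": 0,"rz": 0,"claw": 0},{"dx": 0,"dy": 0,"dz": 0.2,"rx": 0,"ry": 0,"rz": 0,"claw": 0},{"dx": 0,"dy": 0,"dz": 0.1,"rx": 0,"ry": 0,"rz": 0,"claw": 0},{"dx": 0,"dy": 0,"dz": 0,"rx": 0,"ry": 0,"rz": 0,"claw": 0},{"dx": 0,"dy": 0,"dz": 0,"rx": 0,"ry": 0,"rz": 0,"claw": 0}]'

```text
time_s: 4.75
ee_pos: [0.5743, 0.2075, 0.1038]
eef_rot: [3.141, 0.002, -3.007]
force: [-0.4, -0.3, 0.2]
grip_width: 0.0939
grip_force: 0.0
```

Call:
step_arm --plan '[{"dx": 0,"dy": 0,"dz": 0,"rx": 0,"ry": 0,"rz": 0,"claw": 0.6},{"dx": 0,"dy": 0,"dz": 0,"rx": 0,"ry": 0,"rz": 0,"claw": 0.6},{"dx": 0,"dy": 0,"dz": 0,"rx": 0,"ry": 0,"rz": 0,"claw": 0.6},{"dx": 0,"dy": 0,"dz": 0,"rx": 0,"ry": 0,"rz": 0,"claw": 0.6},{"dx": 0,"dy": 0,"dz": 0,"rx": 0,"ry": 0,"rz": 0,"claw": 0.6},{"dx": 0,"dy": 0,"dz": 0,"rx": 0,"ry": 0,"rz": 0,"claw": 0.6}]' --grip_force 20

```text
time_s: 5.35
ee_pos: [0.5739, 0.2068, 0.103]
eef_rot: [-3.141, 0.0, -3.006]
force: [-2.6, -2.9, 7.8]
grip_width: 0.0514
grip_force: 19.9
```

Width 51 mm, so both tabs are in. Now turning clockwise 60°.

Call:
step_arm --plan '[{"dx": 0,"dy": 0,"dz": 0,"rx": 0,"ry": 0,"rz": 0.067,"claw": 0.6},{"dx": 0,"dy": 0,"dz": 0,"rx": 0,"ry": 0,"rz": 0.067,"claw": 0.6},{"dx": 0,"dy": 0,"dz": 0,"rx": 0,"ry": 0,"rz": 0.067,"claw": 0.6},{"dx": 0,"dy": 0,"dz": 0,"rx": 0,"ry": 0,"rz": 0.067,"claw": 0.6},{"dx": 0,"dy": 0,"dz": 0,"rx": 0,"ry": 0,"rz": 0.067,"claw": 0.6},{"dx": 0,"dy": 0,"dz": 0,"rx": 0,"ry": 0,"rz": 0.067,"claw": 0.6},{"dx": 0,"dy": 0,"dz": 0,"rx": 0,"ry": 0,"rz": 0.067,"claw": 0.6},{"dx": 0,"dy": 0,"dz": 0,"rx": 0,"ry": 0,"rz": 0.067,"claw": 0.6},{"dx": 0,"dy": 0,"dz": 0,"rx": 0,"ry": 0,"rz": 0.067,"claw": 0.6},{"dx": 0,"dy": 0,"dz": 0,"rx": 0,"ry": 0,"rz": 0.067,"claw": 0.6}]'

```text
time_s: 6.35
ee_pos: [0.5742, 0.2076, 0.103]
eef_rot: [3.14, 0.0, 2.221]
force: [2.5, 1.9, 3.1]
grip_width: 0.0514
grip_force: 19.9
```

Call:
step_arm --plan '[{"dx": 0,"dy": 0,"dz": 0,"rx": 0,"ry": 0,"rz": 0,"claw": 0.6},{"dx": 0,"dy": 0,"dz": 0,"rx": 0,"ry": 0,"rz": 0,"claw": 0.6}]'

```text
time_s: 6.55
ee_pos: [0.5742, 0.2076, 0.103]
eef_rot: [3.14, 0.0, 2.228]
force: [1.9, 2.7, 5.8]
grip_width: 0.0513
grip_force: 19.9
```

```bash
python3 w.py w2; python3 -c "
import cv2;i=cv2.imread('pics/w2.png');cv2.imwrite('pics/w2c.png',cv2.resize(i[130:430,120:520],(800,600)))"
```

```text
6.55 [ 0.287  0.548  1.46   0.     1.132 -0.37 ] [0.57416932 0.20755545 0.10296856] [3.14008864e+00 3.51148659e-04 2.22788453e+00]
[[0.0, -0.972, -0.235, 0.069], [1.0, 0.0, 0.0, -0.0], [0.0, -0.235, 0.972, -0.161], [0.0, 0.0, 0.0, 1.0]]
orange [267.3 298.7] 1112 [0.5538 0.1975 0.1125] [0.554  0.1963 0.107 ] (array([0.5477, 0.1648, 0.0698]), array([0.5718, 0.2042, 0.1176]))
orange [375.  297.2] 1117 [0.5886 0.2252 0.1124] [0.5896 0.2244 0.1065] (array([0.5813, 0.1995, 0.0689]), array([0.6193, 0.2313, 0.1195]))
orange [569. 283.] 434 [0.6767 0.2834 0.0736] [0.6769 0.2833 0.0735] (array([0.6715, 0.2778, 0.0692]), array([0.6842, 0.2888, 0.0757]))
white [334.2 219.6] 303 [0.56   0.2358 0.0766] [0.5601 0.2357 0.0757] 
white [374.4 247.9] 514 [0.5845 0.2368 0.0767] [0.5844 0.2367 0.0762] 
white [264.1 253.7] 285 [0.5433 0.2013 0.0766] [0.5434 0.2011 0.0756] 
white [406.7 290.4] 175 [0.5947 0.2363 0.1163] [0.5958 0.236  0.113 ] 
white [321.7 330.3] 692 [0.5778 0.2029 0.1179] [0.5778 0.2028 0.1178] 
core [321.6 306.8] 6101 [0.5708 0.2113 0.1167] [0.5719 0.2104 0.1166] (array([0.5541, 0.1884, 0.112 ]), array([0.5934, 0.2277, 0.1194]))
core [388.4 313.8] 274 [0.5914 0.2267 0.1237] [0.5921 0.2261 0.1233] (array([0.5884, 0.2183, 0.1122]), array([0.598 , 0.2315, 0.13  ]))
core [253.8 315. ] 295 [0.5513 0.1947 0.1235] [0.5515 0.1943 0.1234] (array([0.5469, 0.1869, 0.1128]), array([0.5574, 0.1996, 0.1299]))
```

View pics/w2.png

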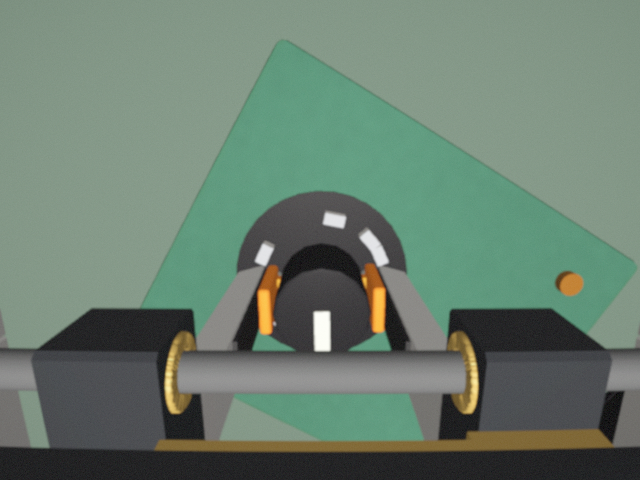

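The selector turned with the tool. The pointer at (322,330) lies along tool x at −52.4°, which is the white-dot bearing. Releasing.

Call:
step_arm --plan '[{"dx": 0,"dy": 0,"dz": 0,"rx": 0,"ry": 0,"rz": 0,"claw": 0},{"dx": 0,"dy": 0,"dz": 0,"rx": 0,"ry": 0,"rz": 0,"claw": 0},{"dx": 0,"dy": 0,"dz": 0,"rx": 0,"ry": 0,"rz": 0,"claw": 0},{"dx": 0,"dy": 0,"dz": 0,"rx": 0,"ry": 0,"rz": 0,"claw": 0},{"dx": 0,"dy": 0,"dz": 0,"rx": 0,"ry": 0,"rz": 0,"claw": 0},{"dx": 0,"dy": 0,"dz": 0,"rx": 0,"ry": 0,"rz": 0,"claw": 0}]'

```text
time_s: 7.2
ee_pos: [0.5736, 0.2072, 0.1022]
eef_rot: [-3.141, -0.0, 2.225]
force: [0.6, -0.7, -0.9]
grip_width: 0.0935
grip_force: 0.0
```

Call:
step_arm --plan '[{"dx": 0,"dy": 0,"dz": -0.2,"rx": 0,"ry": 0,"rz": 0,"claw": 0},{"dx": 0,"dy": 0,"dz": -0.4,"rx": 0,"ry": 0,"rz": 0,"claw": 0},{"dx": 0,"dy": 0,"dz": -0.4,"rx": 0,"ry": 0,"rz": 0,"claw": 0},{"dx": 0,"dy": 0,"dz": -0.4,"rx": 0,"ry": 0,"rz": 0,"claw": 0},{"dx": 0,"dy": 0,"dz": 0,"rx": 0,"ry": 0,"rz": 0,"claw": 0},{"dx": 0,"dy": 0,"dz": 0,"rx": 0,"ry": 0,"rz": 0,"claw": 0}]'

```text
time_s: 7.8
ee_pos: [0.5738, 0.2073, 0.2427]
eef_rot: [3.141, 0.0, 2.225]
force: [-0.4, 0.7, -0.7]
grip_width: 0.0939
grip_force: 0.0
```

```bash
python3 w.py w3; python3 -c "
import cv2;i=cv2.imread('pics/w3.png');cv2.imwrite('pics/w3c.png',cv2.resize(i[130:330,190:450],(780,600)))"
```

```text
7.8 [ 0.287  0.421  1.31  -0.     1.409 -0.368] [0.57375681 0.20729139 0.24271225] [3.14075594e+00 3.38848800e-04 2.22498970e+00]
[[0.0, -0.972, -0.235, 0.069], [1.0, 0.0, 0.0, -0.0], [0.0, -0.235, 0.972, -0.161], [0.0, 0.0, 0.0, 1.0]]
orange [356.7 226.6] 388 [0.5935 0.2254 0.1111] [0.5939 0.226  0.1027] (array([0.5803, 0.2113, 0.0691]), array([0.6119, 0.235 , 0.1176]))
orange [286.2 228.3] 393 [0.5522 0.1923 0.1032] [0.5517 0.191  0.0993] (array([0.5435, 0.1687, 0.0688]), array([0.5622, 0.2032, 0.1163]))
orange [471.6 225.2] 137 [0.6773 0.2832 0.0738] [0.6772 0.2832 0.0736] (array([0.6713, 0.2781, 0.0708]), array([0.683 , 0.2883, 0.0756]))
red [374.8 251.4] 207 [0.627  0.2146 0.0708] [0.6269 0.2146 0.0708] 
white [328.9 185.9] 102 [0.5599 0.2357 0.0765] [0.56   0.2356 0.0757] 
white [352.3 202. ] 173 [0.5837 0.237  0.0767] [0.5836 0.2369 0.0757] 
white [287.5 206.6] 99 [0.5431 0.201  0.0766] [0.5432 0.201  0.0757] 
white [320.6 247.6] 349 [0.5804 0.1991 0.1176] [0.5807 0.1971 0.111 ] 
white [353.3 239.2] 61 [0.6041 0.2122 0.0765] [0.6043 0.2124 0.0754] 
white [292.6 243.9] 126 [0.5655 0.1781 0.0768] [0.5655 0.1783 0.0779] 
white [424.1 277.6] 812 [0.673  0.2223 0.0764] [0.6749 0.2229 0.0758] 
white [321.1 280.6] 277 [0.6063 0.1647 0.0707] [0.6063 0.1647 0.0705] 
core [322.  230.2] 1790 [0.5711 0.2109 0.1167] [0.5725 0.2098 0.1166] (array([0.5543, 0.1884, 0.112 ]), array([0.5939, 0.2277, 0.1192]))
```

View pics/w3c.png

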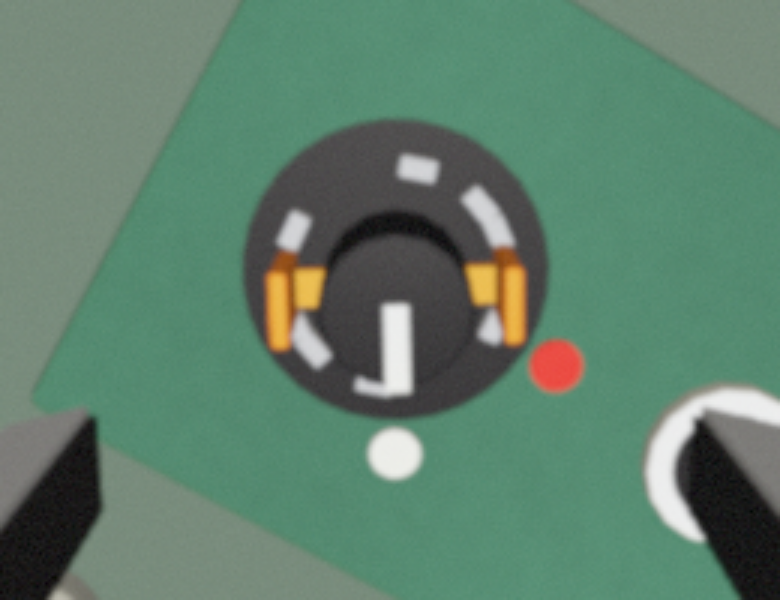

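The crop shows the pointer (397,350) aimed at the white dot (395,453). Both tabs, at (280,310) and (513,305), are out to the same spacing as at the start.

```bash
python3 -c "
from station import hand_in
print(hand_in())"
```

```text
the job is handed in; nothing more can be done
None
```

The green supply's selector is at its white dot with both tabs sprung out again, the grey supply's selector was never touched, and the job is handed in at about 8 s of robot time; no verdict came back.

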